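Plug the add-on arm into the dish rack until it is home

TASK

Pick up the blue add-on arm by its block and slide its tongue into the sleeve on the side of the white dish rack. The sleeve drags on the tongue on the way in; keep pushing gently until you feel it come up firmly against the hidden rubber stop, without ramming it, then let go and leave the arm there, fully home. Leave the bowl, the cup and the spoon alone.

Things in the scene. Friction and masses are not known exactly. Their poses are not given: they have to be found in the camera images.
- rack: White plastic dish rack fixed to the shelf. Origin: on the shelf directly under the centre of its sleeve's mouth; x axis: level, from the mouth into the sleeve (the tongue's sliding direction); z up. Three upright plates stand in its body on the -y flank of the sleeve: x 70 to 270 mm, y -204 to -14 mm, up to 182 mm high.
- mouth (a point): Centre of the sleeve's mouth, 24 mm above the shelf; x axis into the sleeve. The sleeve is a blind tube 33 mm wide, 139 mm long, top 36.5 mm above the shelf; channel 25 mm wide, 17 mm high. A flared lip reaches 9 mm out in front of the mouth, 48 mm wide, top 44 mm above the shelf.
- backstop: Closed back end of the sleeve, 131 mm behind the mouth. It carries the hidden rubber stop, whose face waits somewhere 56 to 92 mm behind the mouth; this pose does not tell where. The stop is springy, about 5 N per mm of pushing, and must not bear over 15 N (drag not counted); after release the drag keeps the tongue resting on it.
- prongs: Loose blue plastic add-on arm, 120 to 200 g, standing on the shelf. Origin: underside, under the middle of its grip block; x axis: along the tongue to its nose; z up. Block 36 (x) by 20 (y) by 46 mm high. At the other end, x -54 to -40 mm, a crosspiece 80 mm wide with three upright prongs 53 mm high.
- grip (a point): Place to grip the arm: centre of the grip block, 24 mm above its underside; pinch across y (20 mm).
- tip (a point): Centre of the end of the tongue's nose, 130 mm from the origin along the arm's x, 21 mm above the underside (24 in the sleeve, so the arm rides 3 mm above the shelf). Tongue: x 18 to 130 mm, 22 mm wide, 14 mm high; the last 8 mm are slimmer (17 by 10 mm).
- bowl: Blue ceramic bowl, 100 mm across, 45 mm high; bystander. Origin: centre of its underside.
- cup: Orange plastic cup, 72 mm across, 85 mm high; bystander. Origin: centre of its underside.
- spoon: Steel spoon, 140 mm long, lying; bystander. Origin: underside, about its middle.
- leaf_mid (a point): Spring leaf hidden in the sleeve's roof, 35 mm behind the mouth. It presses down on the tongue, which from there on drags with about 2 to 8 N: fairly steady once past, at most creeping up slowly if the tongue runs askew.
Not all that is in view belongs to the job. Several things have the shape of the prongs; the one meant has the colours described above.

How it is judged:
On the way, in this order (a step that is already met when the one before it is completed fails the run):
1. the tongue has entered the sleeve, straight, at least 15 mm deep (x of tip in the frame of mouth above 0.015 m and y of tip in the frame of mouth between -0.004 and 0.004 m and angle between the x axis of prongs and the x axis of rack, either way round below 0.12 rad), for 0.1 s.
2. the nose is pressed against the hidden stop with more than 2 N (contact force between prongs and backstop above 2 N), for 0.1 s.
At the end, for the whole second after the job is handed in: The arm is released and still, its tongue straight in the sleeve (within 7 degrees, prongs up), its nose still resting on the hidden stop with more than 0.3 N (contact force between prongs and backstop above 0.3 N and x of tip in the frame of mouth above 0.052 m and angle between the x axis of prongs and the x axis of rack, either way round below 0.12 rad and angle between prongs's own z axis and vertical below 0.12 rad and linear speed of prongs below 0.01 m/s and contact force between prongs and the fingers below 0.05 N); the robot touches nothing.
It fails at once if the stop is rammed: more than 15 N between the arm and the stop (contact force between prongs and backstop above 15 N).
It fails at once if the bowl is pushed more than 25 mm (distance of bowl from where it was at the start of the episode above 0.025 m).
It fails at once if the cup is pushed more than 25 mm or tipped (distance of cup from where it was at the start of the episode above 0.025 m or angle between cup's own z axis and vertical above 0.5 rad).
It fails at once if the spoon is pushed more than 25 mm (distance of spoon from where it was at the start of the episode above 0.025 m).
It also fails if it takes over 69 s, if anything falls off the work surface, if the arm or the gripper's body presses on something with over 40 N, if the wrist force passes 120 N, or if a joint passes its speed limit or range.

ROBOT

A 6-joint arm with a two-finger parallel gripper is mounted at the origin on the work surface. World frame = base frame: x ahead of the robot, y to its left, z up, the work surface at z = 0. Lengths are in m, angles in rad, forces in N, time in s.
With the tool pointing down it reaches from about 0.225 to 0.875 m from the base axis. Payload 3.4 kg.
Tool frame: the origin (TCP) lies at the very end of the fingers, on their centre line; the grasp point (between the pads) lies 19 mm behind it; z points along the fingers, y is the line along which they close (so a half turn about z gives the same grasp; the last joint's range is limited). The gripper opens to 85 mm and grips with 20 to 120 N. Pads are 22 mm wide; open, the fingers measure 114 mm over their backs; the gripper's body (76 mm by 85 mm) begins 54 mm behind the grasp point. The pads swing forward as they close: fully open they stand 13 mm farther back than shut.
Start: joints at [-1.42, 0.276, 1.505, -0, 1.361, -0.121], TCP at [0.154, -0.554, 0.197] pointing down, gripper open.
Joint ranges: [-2.89, 2.89], [-0.75, 2.08], [0.22, 2.7], [-1.18, 4.32], [0.11, 2.71], [-2.7, 2.7]. Speed limits (rad/s): [2.57, 2.57, 3.14, 3.14, 3.14, 3.14].

INTERFACE

Orientations are given as a unit quaternion [w, x, y, z].
In Python, from rig import get_state, optics, sign_off gives the robot as it stands.
- The arm moves only by the tool send_rows, never from a script. Its argument "increments" is a list of rows, each an object with "gripper": the gripper's target within -1 to 1 (shut at 1, half-way at 0, fully open at -1); "linear": the shift along the world's x, y, z in m, a list of three; "delta_rot": the turn, a rotation vector about the world's x, y, z in rad, a list of three. In form: [{"gripper": gripper, "linear": [dx, dy, dz], "delta_rot": [rx, ry, rz]}, ...]. A call has 1 to 8 rows; each row is the pose to reach, as a shift and turn from the pose commanded when the call began; what a row does not reach only later rows make up. A row lasts 1/10 s, in which the tool goes at most 50 mm and 8.59 degrees, less where a joint would pass 70% of its speed; a pose out of reach is approached as far as the arm can. A call with a gripper value outside its range is refused whole. The fingers move at their own pace and stop on an object; "newtons" is the grip in N (left out, the last holds). Time passes only in rows, so rows that repeat a pose let the fingers close. It gives the time, the measured TCP pose, the force, the opening and the grip force at its end, in the units of the state.
- get_state(): the state, without advancing time (a new reading comes with each control period).
- optics.get_image(name): name is "side" or "top"; returns a dict with "pixels" (384x512x3 uint8, blue, green, red), "K" (3x3 intrinsics, pixels), "rvec" (rotation vector, rad) and "tvec" (3), from world to camera coordinates, as OpenCV has them. Camera axes: x right, y down, z forward; pixel columns grow to the right and rows downward; lengths in m; the calibration is good to about 2 mm. A picture is of the moment at which its call begins. There is no depth.
- sign_off(): hands the job in; it is judged then, once.
The state is a dict: "clock": time; "qpos": joint angles; "qd": joint speeds; "effort": joint torques, N m; "position": TCP position; "ee_rot": TCP orientation; "contact_force": force on the tool from outside, world axes, zero at the start; "moment": the same for the moment, N m; "width": finger opening in m; "gripper_force": force on a finger pad.
Only numpy, scipy, OpenCV 4.12 (cv2) and the standard library are available. Lean on these libraries where they do the work, as an engineer would, in place of code of your own. Each camera call takes 0.05 s, during which the arm holds its last target. There are 200 camera calls.

## Working session

There is one attempt and no reset: what is moved stays moved. The work goes in short steps, Python scripts to look and compute and a tool call to move; the robot and the scene stay as the last step left them, time stands still between calls to the robot, and variables do not carry over. Pictures are saved under pics/ and viewed, at most 10 in all, crops included, and the job is handed in when it is done.

Besides the shell and the picture viewer there is one more tool, called after "Call:" as name([rows], argument=value, ...), one row to a line, values as JSON. send_rows: Moves the arm, as the interface text tells. Its arguments: {"type":"object","properties":{"increments":{"type":"array"},"newtons":{"type":"number"}},"required":["increments"]}

```bash
mkdir -p pics; ls
python3 - <<'E'
from rig import get_state, optics
import cv2,numpy as np
for n in("top","side"):
    d=optics.get_image(n); cv2.imwrite(f"pics/{n}0.png",d["pixels"]); np.savez(f"{n}0.npz",**d)
    R=cv2.Rodrigues(np.array(d["rvec"],float))[0]; print(n,d["K"],-R.T@np.array(d["tvec"]),R[2])
print(get_state())
E
```

```text
pics
top [[493.53988765   0.         258.58847134]
 [  0.         493.53988765 188.08852271]
 [  0.           0.           1.        ]] [0.32306098 0.04817604 1.36460146] [ 0.10992148  0.01847955 -0.99376847]
side [[357.57174362   0.         257.01232339]
 [  0.         357.57174362 195.27873266]
 [  0.           0.           1.        ]] [ 0.43414765 -0.76483709  0.62700369] [ 0.06089306  0.82398828 -0.56332526]
{'clock': 0.1, 'qpos': array([-1.41998251e+00,  2.76517689e-01,  1.50598901e+00,  1.77155965e-05,
        1.36068235e+00, -1.20990603e-01]), 'qd': array([ 0.00023123, -0.00159081, -0.00304184,  0.00101584,  0.00028734,
       -0.00217404]), 'effort': array([ 1.15283605e-03, -4.17701161e+01, -2.46405280e+01, -1.24063490e-04,
        5.81098924e-03,  1.12143903e-05]), 'position': array([ 0.15429991, -0.55338152,  0.19654125]), 'ee_rot': array([-7.98238075e-04,  9.90779435e-01,  1.35482376e-01, -3.24141869e-06]), 'contact_force': array([-0.21320495,  0.41476774, -0.12075248]), 'moment': array([-0.01116914, -0.01625016, -0.01511698]), 'gripper_force': 0.0, 'width': 0.08556517420796246}
```

View pics/top0.png

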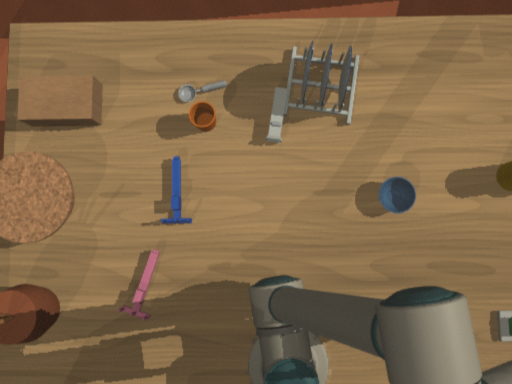

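View pics/side0.png

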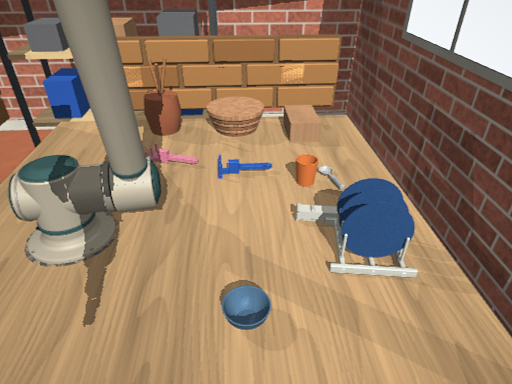

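The top view shows two prong-shaped things: a blue one at (177,190) and a pink one at (143,285). The blue one matches the description. The rack's sleeve runs from its mouth near (274,140) up to about (283,88). I'll confirm both in an enlarged crop.

```bash
cat > h.py <<'E'
import cv2,numpy as np
def ray(d,uv,z):
    R=cv2.Rodrigues(np.array(d["rvec"],float))[0]; t=np.array(d["tvec"],float).ravel()
    n=cv2.undistortPoints(np.array(uv,float).reshape(-1,1,2),np.array(d["K"]),None).reshape(-1,2)
    v=np.c_[n,np.ones(len(n))]@R; c=-R.T@t
    return c+v*((z-c[2])/v[:,2])[:,None]
def proj(d,P): return cv2.projectPoints(np.array(P,float).reshape(-1,1,3),np.array(d["rvec"],float),np.array(d["tvec"],float),np.array(d["K"]),None)[0].reshape(-1,2)
def model(d,o,yaw,pts):
    c,s=np.cos(yaw),np.sin(yaw); pts=np.array(pts,float)
    return proj(d,np.c_[o[0]+c*pts[:,0]-s*pts[:,1],o[1]+s*pts[:,0]+c*pts[:,1],pts[:,2]])
E
python3 - <<'E'
import cv2,numpy as np
d=np.load("top0.npz");im=d["pixels"]
a=cv2.resize(im[145:235,145:210],None,fx=6,fy=6,interpolation=cv2.INTER_CUBIC)
b=cv2.resize(im[75:165,255:320],None,fx=6,fy=6,interpolation=cv2.INTER_CUBIC)
cv2.imwrite("pics/crop.png",np.hstack([a,b]))
from h import *
h=cv2.cvtColor(im,cv2.COLOR_BGR2HSV)
m=((h[...,0]>105)&(h[...,0]<130)&(h[...,1]>150)).astype(np.uint8); m[:145]=0;m[235:]=0;m[:,:145]=0;m[:,210:]=0
for v in range(150,230,4):
    x=np.where(m[v])[0]
    if len(x):print(v,x.min(),x.max())
E
```

```text
158 174 178
162 173 179
166 173 179
170 173 179
174 173 179
178 173 179
182 173 179
186 173 179
190 173 179
194 173 179
198 172 178
202 172 178
206 172 178
210 177 177
214 174 179
218 174 179
```

View pics/crop.png

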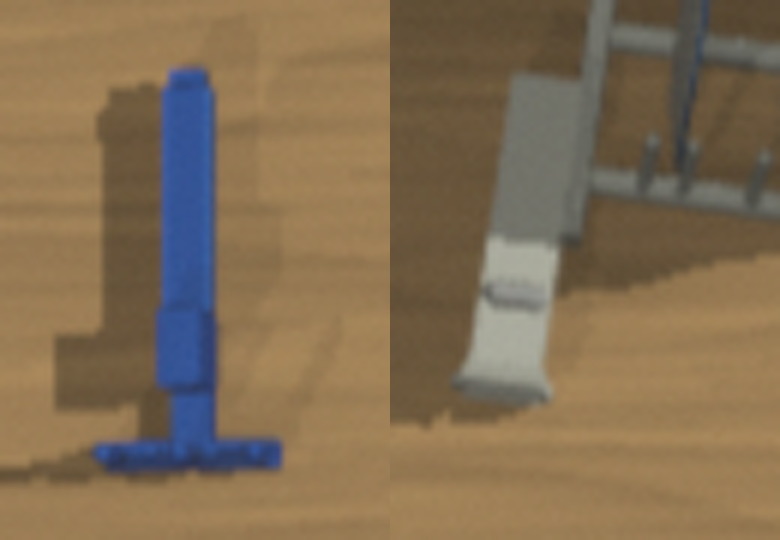

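The crop shows the blue arm with its nose at about (176,157) and its block at about (175,203). That confirms it: blue, with block, tongue and crosspiece. The sleeve's lip is at about (273,139) and its back end at about (282,88). Next I'll fit silhouettes to get the poses.

```bash
cat >> h.py <<'E'
from scipy.optimize import minimize
def box(x0,x1,w,z0,z1): return [(x,y,z) for x in(x0,x1) for y in(-w/2,w/2) for z in(z0,z1)]
ARM=[np.array(b)/1e3 for b in (box(-18,18,20,0,46),box(18,122,22,14,28),box(122,130,17,16,26))]
SLV=[np.array(b)/1e3 for b in (box(0,139,33,11.5,36.5),box(0,0,33,11.5,36.5)+box(-9,-9,48,4,44))]
def render(d,p,parts,dz=0):
    S=8; im=np.zeros((384*S,512*S),np.uint8)
    for b in parts:
        u=model(d,p[:2],p[2],b+[0,0,dz]); u=(u+.5)*S-.5
        cv2.fillConvexPoly(im,cv2.convexHull(np.round(u).astype(np.int32)),255)
    return cv2.resize(im,(512,384),interpolation=cv2.INTER_AREA)/255.
def fit(d,p0,parts,mask,roi,dz=0):
    f=lambda q:(((render(d,[q[0],q[1],q[2]*10],parts,dz)-mask)**2)*roi).sum()
    x0=np.array([p0[0],p0[1],p0[2]/10])
    r=minimize(f,x0,method="Nelder-Mead",options=dict(initial_simplex=x0+np.vstack([np.zeros(3),np.eye(3)*.008]),xatol=1e-4,fatol=.01))
    return r.x*[1,1,10],r.fun
def bluemask(im):
    h=cv2.cvtColor(im,cv2.COLOR_BGR2HSV); return ((h[...,0]>100)&(h[...,0]<135)&(h[...,1]>120)).astype(float)
def greymask(im):
    h=cv2.cvtColor(im,cv2.COLOR_BGR2HSV); return (h[...,1]<65).astype(float)
E
python3 - <<'E'
from h import *
d=np.load("top0.npz");im=d["pixels"]
def roi(r0,r1,c0,c1):
    m=np.zeros((384,512));m[r0:r1,c0:c1]=1;return m
g=ray(d,[(175.5,202.5)],.046)[0]; t=ray(d,[(176.3,157)],.026)[0]
p,e=fit(d,[g[0],g[1],np.arctan2(t[1]-g[1],t[0]-g[0])],ARM,bluemask(im),roi(145,209,160,195)); print("arm",g,p,np.degrees(p[2]),e)
m0=ray(d,[(273.5,139)],.04)[0]; b=ray(d,[(282,88)],.0365)[0]
ro=roi(116,150,255,300)+roi(80,116,255,280)
q,e=fit(d,[m0[0],m0[1],np.arctan2(b[1]-m0[1],b[0]-m0[0])],SLV,greymask(im),ro); print("slv",m0,q,np.degrees(q[2]),e)
o=cv2.resize(im[75:235,150:310],None,fx=5,fy=5,interpolation=cv2.INTER_CUBIC)
for P,parts in((p,ARM),(q,SLV)):
  for bb in parts:
    u=((model(d,P[:2],P[2],bb)-[150,75]+.5)*5-.5); cv2.polylines(o,[cv2.convexHull(np.round(u).astype(np.int32))],True,(0,255,0),1)
cv2.imwrite("pics/fit_top.png",o[:,:][:800][:, :])
s=np.load("side0.npz");o2=s["pixels"][130:290,200:430]; o2=cv2.resize(o2,None,fx=3,fy=3,interpolation=cv2.INTER_CUBIC)
for P,parts in((p,ARM),(q,SLV)):
  for bb in parts:
    u=((model(s,P[:2],P[2],bb)-[200,130]+.5)*3-.5); cv2.polylines(o2,[cv2.convexHull(np.round(u).astype(np.int32))],True,(0,255,0),1)
o=cv2.resize(o,(600,600)); c=np.zeros((600,800,3),np.uint8); 
cv2.imwrite("pics/fit_top.png",o); cv2.imwrite("pics/fit_side.png",o2)
E
```

```text
arm [0.43245302 0.29648386 0.046     ] [0.43013293 0.30069381 0.01587337] 0.9094768937411168 35.30891195693964
slv [0.60389029 0.03087771 0.04      ] [ 0.61336282  0.03016308 -0.16086642] -9.216966820994259 16.92541330257593
```

View pics/fit_top.png

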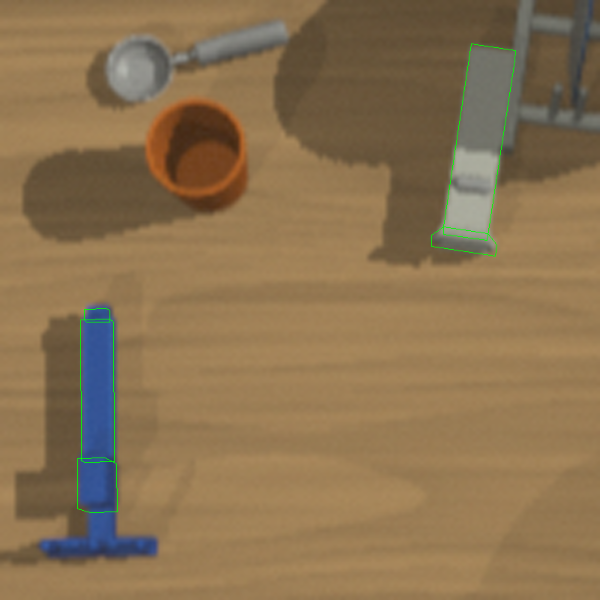

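View pics/fit_side.png

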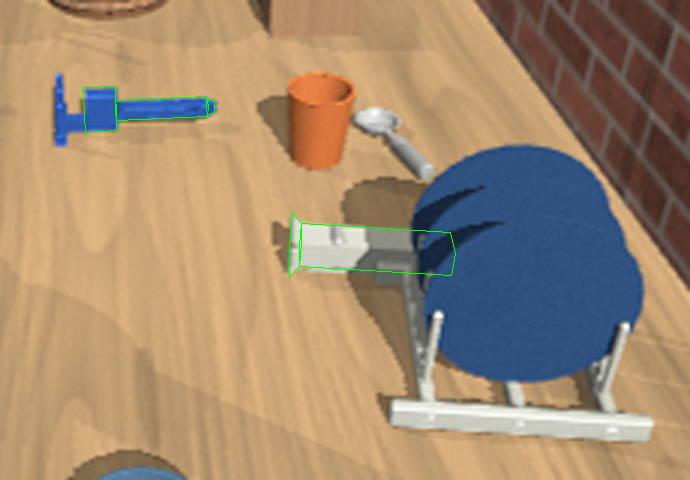

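The sleeve fit agrees in both views. The arm fit sits about 4 mm short along x, because the stub behind the block biased it. I'll refit without the stub.

Run:
```python
from h import *
d=np.load("top0.npz");im=d["pixels"]; s=np.load("side0.npz")
m=bluemask(im); roi=np.zeros((384,512)); roi[145:205,160:195]=1
p,e=fit(d,[.435,.2985,.03],ARM,m,roi); print(p,e)
p2,e=fit(d,[.433,.2985,.0],ARM,m,roi); print(p2,e)
ms=bluemask(s["pixels"]); r2=np.zeros((384,512)); r2[150:185,229:280]=1
print(fit(s,p,ARM,ms,r2))
gs=greymask(s["pixels"]); r3=np.zeros((384,512)); r3[195:215,285:320]=1; r3[195:235,285:310]=1
print(fit(s,[.613,.030,-.16],SLV,gs,r3))
```

```text
[0.43015154 0.30116653 0.00761546] 29.76628988850442
[0.43051528 0.30113157 0.01024256] 29.79237216455209
(array([0.42969355, 0.29570305, 0.04922897]), np.float64(32.48549019607843))
(array([ 0.61293347,  0.0296793 , -0.14376934]), np.float64(17.908219915417146))
```

```bash
cat >> h.py <<'E'
def bluemask(im):
    x=im.astype(float); t=(x[...,0]-x[...,2])/x.max(2); return np.clip((t+.35)/1.0,0,1).round()
E
python3 - <<'E'
from h import *
d=np.load("top0.npz");im=d["pixels"]; s=np.load("side0.npz")
m=bluemask(im); roi=np.zeros((384,512)); roi[145:205,160:195]=1
print(im[180,168:185].tolist())
p,e=fit(d,[.435,.2985,.03],ARM,m,roi); print(p,e)
ms=bluemask(s["pixels"]); r2=np.zeros((384,512)); r2[150:185,229:280]=1
print(fit(s,p,ARM,ms,r2))
for v in (156,157,158,165,180,192,198,203): x=np.where(m[v,160:195])[0]+160; print(v,x.min(initial=999),x.max(initial=0),end='; ')
E
```

```text
[[58, 83, 102], [58, 82, 101], [57, 81, 100], [81, 85, 99], [146, 88, 65], [150, 85, 54], [150, 84, 52], [150, 83, 53], [149, 83, 51], [150, 84, 52], [150, 84, 52], [156, 93, 57], [115, 85, 76], [84, 109, 133], [79, 113, 140], [77, 113, 141], [79, 114, 142]]
[0.43058638 0.30011436 0.00738675] 3.3040061514801997
(array([0.43063927, 0.29782748, 0.03063265]), np.float64(11.603291041906958))
156 999 0; 157 173 178; 158 173 179; 165 172 180; 180 172 180; 192 172 180; 198 171 180; 203 171 180;
```

Call:
send_rows([
  {"gripper":-1,"linear":[0.12,0.37,0],"delta_rot":[0,0,-0.264]},
  {"gripper":-1,"linear":[0.12,0.37,0],"delta_rot":[0,0,-0.264]},
  {"gripper":-1,"linear":[0.12,0.37,0],"delta_rot":[0,0,-0.264]},
  {"gripper":-1,"linear":[0.12,0.37,0],"delta_rot":[0,0,-0.264]},
  {"gripper":-1,"linear":[0.12,0.37,0],"delta_rot":[0,0,-0.264]},
  {"gripper":-1,"linear":[0.12,0.37,0],"delta_rot":[0,0,-0.264]},
  {"gripper":-1,"linear":[0.12,0.37,0],"delta_rot":[0,0,-0.264]},
  {"gripper":-1,"linear":[0.12,0.37,0],"delta_rot":[0,0,-0.264]},
])

```text
clock: 0.9
position: [0.2741, -0.181, 0.1971]
ee_rot: [-0.0, 1.0, 0.004, 0.0]
contact_force: [0.7, -0.1, -0.4]
width: 0.0854
gripper_force: 0.0
```

Call:
send_rows([
  {"gripper":-1,"linear":[0.12,0.37,0],"delta_rot":[0,0,0]},
  {"gripper":-1,"linear":[0.12,0.37,0],"delta_rot":[0,0,0]},
  {"gripper":-1,"linear":[0.12,0.37,0],"delta_rot":[0,0,0]},
  {"gripper":-1,"linear":[0.12,0.37,0],"delta_rot":[0,0,0]},
  {"gripper":-1,"linear":[0.12,0.37,0],"delta_rot":[0,0,0]},
  {"gripper":-1,"linear":[0.12,0.37,0],"delta_rot":[0,0,0]},
  {"gripper":-1,"linear":[0.12,0.37,0],"delta_rot":[0,0,0]},
  {"gripper":-1,"linear":[0.12,0.37,0],"delta_rot":[0,0,0]},
])

```text
clock: 1.7
position: [0.3945, 0.189, 0.1971]
ee_rot: [-0.0, 1.0, 0.005, 0.0]
contact_force: [0.1, -0.6, 0.2]
width: 0.0854
gripper_force: 0.0
```

Call:
send_rows([
  {"gripper":-1,"linear":[0.036,0.111,-0.08],"delta_rot":[0,0,0]},
  {"gripper":-1,"linear":[0.036,0.111,-0.08],"delta_rot":[0,0,0]},
  {"gripper":-1,"linear":[0.036,0.111,-0.08],"delta_rot":[0,0,0]},
  {"gripper":-1,"linear":[0.036,0.111,-0.08],"delta_rot":[0,0,0]},
  {"gripper":-1,"linear":[0.036,0.111,-0.08],"delta_rot":[0,0,0]},
  {"gripper":-1,"linear":[0.036,0.111,-0.08],"delta_rot":[0,0,0]},
])

```text
clock: 2.3
position: [0.4302, 0.2963, 0.1177]
ee_rot: [0.0, 1.0, 0.004, 0.0]
contact_force: [-1.0, -0.0, -0.1]
width: 0.0852
gripper_force: 0.0
```

Run:
```python
from rig import get_state, optics
from h import *
s=get_state();print(s["position"],s["ee_rot"],s["contact_force"])
o=[]
for n,c in(("top",(150,110,100,100)),("side",(180,100,110,100))):
    d=optics.get_image(n); x,y,w,h=c
    o.append(cv2.resize(d["pixels"][y:y+h,x:x+w],(400,400),interpolation=cv2.INTER_CUBIC))
cv2.imwrite("pics/above.png",np.hstack(o))
```

```text
[0.43020807 0.29634084 0.11772165] [2.74044929e-04 9.99992968e-01 3.74002405e-03 2.01508147e-05] [-0.983139   -0.04793213 -0.05142017]
```

View pics/above.png

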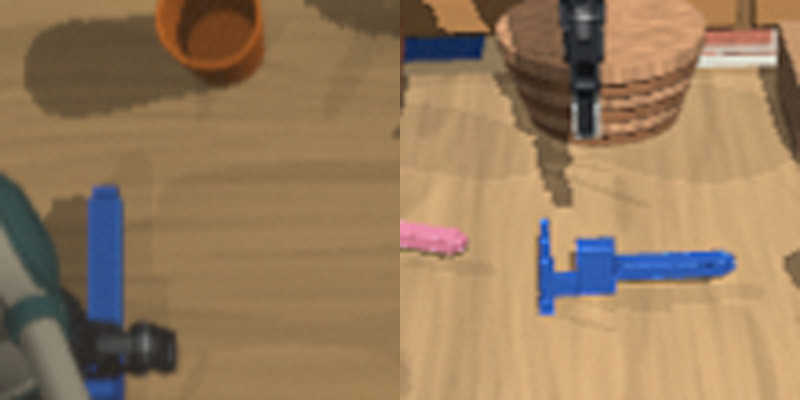

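The gripper (top crop about (125,350), side crop about (585,100)) hangs above the block, and nothing has been disturbed. Now descend.

Call:
send_rows([
  {"gripper":-1,"linear":[0,0.003,-0.04],"delta_rot":[0,0,0]},
  {"gripper":-1,"linear":[0,0.003,-0.08],"delta_rot":[0,0,0]},
  {"gripper":-1,"linear":[0,0.003,-0.1],"delta_rot":[0,0,0]},
  {"gripper":-1,"linear":[0,0.003,-0.109],"delta_rot":[0,0,0]},
  {"gripper":-1,"linear":[0,0.003,-0.109],"delta_rot":[0,0,0]},
])

```text
clock: 2.9
position: [0.4302, 0.2993, 0.0082]
ee_rot: [0.0, 1.0, 0.003, -0.0]
contact_force: [1.0, 0.3, 0.1]
width: 0.0854
gripper_force: 0.0
```

Call:
send_rows([
  {"gripper":0.3,"linear":[0,0,0],"delta_rot":[0,0,0]},
  {"gripper":0.3,"linear":[0,0,0],"delta_rot":[0,0,0]},
  {"gripper":1,"linear":[0,0,0],"delta_rot":[0,0,0]},
  {"gripper":1,"linear":[0,0,0],"delta_rot":[0,0,0]},
  {"gripper":1,"linear":[0,0,0],"delta_rot":[0,0,0]},
  {"gripper":1,"linear":[0,0,0],"delta_rot":[0,0,0]},
  {"gripper":1,"linear":[0,0,0],"delta_rot":[0,0,0]},
  {"gripper":1,"linear":[0,0,0],"delta_rot":[0,0,0]},
], newtons=50)

```text
clock: 3.7
position: [0.4307, 0.3004, 0.0091]
ee_rot: [-0.0, 1.0, 0.004, 0.0]
contact_force: [-0.6, 0.8, 5.7]
width: 0.0179
gripper_force: 48.8
```

Call:
send_rows([
  {"gripper":1,"linear":[0,0,0.025],"delta_rot":[0,0,0]},
  {"gripper":1,"linear":[0,0,0.05],"delta_rot":[0,0,0]},
  {"gripper":1,"linear":[0,0,0.05],"delta_rot":[0,0,0]},
  {"gripper":1,"linear":[0,0,0.05],"delta_rot":[0,0,0]},
])

```text
clock: 4.1
position: [0.4303, 0.3, 0.0582]
ee_rot: [-0.0, 1.0, 0.004, 0.0]
contact_force: [0.5, -0.4, -1.7]
width: 0.0173
gripper_force: 49.0
```

Call:
send_rows([
  {"gripper":1,"linear":[-0.002,-0.03,0],"delta_rot":[0,0,-0.04]},
  {"gripper":1,"linear":[-0.002,-0.07,0],"delta_rot":[0,0,-0.08]},
  {"gripper":1,"linear":[-0.002,-0.11,0],"delta_rot":[0,0,-0.12]},
  {"gripper":1,"linear":[-0.002,-0.15,0],"delta_rot":[0,0,-0.168]},
  {"gripper":1,"linear":[0,-0.19,0],"delta_rot":[0,0,-0.168]},
  {"gripper":1,"linear":[0.003,-0.22,0],"delta_rot":[0,0,-0.168]},
  {"gripper":1,"linear":[0.005,-0.241,0],"delta_rot":[0,0,-0.168]},
  {"gripper":1,"linear":[0.005,-0.241,0],"delta_rot":[0,0,-0.168]},
])

```text
clock: 4.9
position: [0.4345, 0.0569, 0.057]
ee_rot: [0.001, 0.997, -0.082, -0.001]
contact_force: [-0.8, 0.5, -1.2]
width: 0.0176
gripper_force: 49.2
```

```bash
cat > look.py <<'E'
import sys
from rig import get_state, optics
from h import *
s=get_state();w=s["ee_rot"]; print(s["clock"],s["position"],"yaw",2*np.arctan2(w[2],w[1]),s["contact_force"],s["moment"])
o=[]
for n,c in(("top",(190,85,110,110)),("side",(180,140,150,150))):
    d=optics.get_image(n); x,y,ww,h=c; np.savez(f"{n}{sys.argv[1]}.npz",**d)
    o.append(cv2.resize(d["pixels"][y:y+h,x:x+ww],(400,400),interpolation=cv2.INTER_CUBIC))
cv2.imwrite(f"pics/look{sys.argv[1]}.png",np.hstack(o))
E
python3 look.py 1
```

```text
4.9 [0.43446575 0.05688991 0.05700316] yaw -0.1636065667421587 [-0.78184844  0.50030561 -1.19956185] [ 0.01212321 -0.04586342  0.04523082]
```

View pics/look1.png

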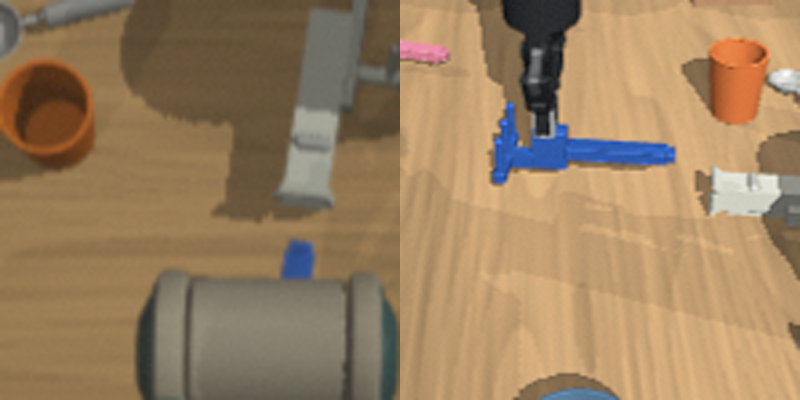

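The wrist hides the block from above. The nose is visible in the top crop at about (298,245), in line with the sleeve lip at (305,195), and the arm hangs level in the side view. I'll lower to insertion height and measure the nose there.

Call:
send_rows([
  {"gripper":1,"linear":[0,0,-0.025],"delta_rot":[0,0,0]},
  {"gripper":1,"linear":[0,0,-0.04],"delta_rot":[0,0,0]},
  {"gripper":1,"linear":[0,0,-0.045],"delta_rot":[0,0,0]},
  {"gripper":1,"linear":[0,0,-0.045],"delta_rot":[0,0,0]},
  {"gripper":1,"linear":[0,0,-0.045],"delta_rot":[0,0,0]},
])

```text
clock: 5.5
position: [0.4357, 0.0596, 0.0136]
ee_rot: [-0.0, 0.997, -0.08, 0.0]
contact_force: [-0.5, -0.8, -1.4]
width: 0.0177
gripper_force: 49.2
```

```bash
cat > rel.py <<'E'
import sys
from h import *
q=np.array([.61336,.03016,-.1609]); u=np.array([np.cos(q[2]),np.sin(q[2])]); n=np.array([-u[1],u[0]])
k=sys.argv[1]; p0=[float(a) for a in sys.argv[2:5]]
for cam,R in(("top",(60,0,0,0)),("side",None)):
    d=np.load(f"{cam}{k}.npz"); im=d["pixels"]; m=bluemask(im)
    c=model(d,p0[:2],p0[2],np.array([[.130,0,.024],[.03,0,.03]]))
    roi=np.zeros((384,512)); lo=np.floor(c.min(0)-8).astype(int); hi=np.ceil(c.max(0)+8).astype(int)
    if cam=="top": hi[1]=int(sys.argv[5])
    roi[lo[1]:hi[1],lo[0]:hi[0]]=1
    yaw=p0[2]
    f=lambda x:(((render(d,[x[0],x[1],yaw],ARM,.003+x[2]*(cam=="side"))-m)**2)*roi).sum()
    x0=np.array([p0[0],p0[1],0.]); N=3 if cam=="side" else 2
    if cam=="top": g=lambda a:f([*(p0[:2]+a[0]*u+a[1]*n),0])
    else: g=lambda a:f([*(p0[:2]+a[0]*u),a[1]])
    r=minimize(g,[0,0],method="Nelder-Mead",options=dict(initial_simplex=[[0,0],[.006,0],[0,.006]],xatol=1e-4,fatol=.01))
    print(cam,"residual",r.fun,"along, lateral(top)/height(side) mm vs expected:",r.x*1e3)
    o=np.array(p0[:2])+r.x[0]*u+(r.x[1]*n if cam=="top" else 0); t=o+.130*np.array([np.cos(yaw),np.sin(yaw)])-q[:2]
    print("  tip in mouth frame mm",1e3*t@u,1e3*t@n)
E
python3 look.py 2; python3 rel.py 2 .4355 .0575 -.161 152
```

```text
5.5 [0.43570101 0.05962562 0.01358939] yaw -0.15936826945442586 [-0.53230651 -0.79109895 -1.35407936] [-0.02433075 -0.01664227 -0.02213262]
top residual 0.0 along, lateral(top)/height(side) mm vs expected: [0. 0.]
  tip in mouth frame mm -49.94272117479829 -1.5204913380417078
side residual 20.109311803152632 along, lateral(top)/height(side) mm vs expected: [1.41472721 2.56531334]
  tip in mouth frame mm -48.527993963799815 -1.5204913380417182
```

View pics/look2.png

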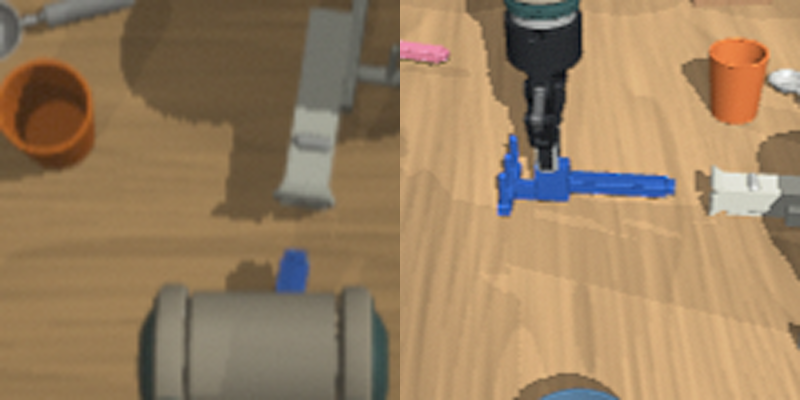

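The nose is in the top crop at (293,252), that is about row 154 of the image. The wrist edge is at about row 164, so I'll rerun the fit with that row limit.

```bash
python3 rel.py 2 .4357 .0596 -.160 163
```

```text
top residual 2.231049596309112 along, lateral(top)/height(side) mm vs expected: [ 1.9017334  -0.30834961]
  tip in mouth frame mm -48.18005703462439 0.4060757101539267
side residual 19.65814686658977 along, lateral(top)/height(side) mm vs expected: [1.726161   1.19824791]
  tip in mouth frame mm -48.35562942994912 0.7144253195289219
```

Call:
send_rows([
  {"gripper":1,"linear":[0.015,-0.0025,-0.002],"delta_rot":[0,0,0]},
  {"gripper":1,"linear":[0.03,-0.005,-0.002],"delta_rot":[0,0,0]},
  {"gripper":1,"linear":[0.04,-0.0065,-0.002],"delta_rot":[0,0,0]},
  {"gripper":1,"linear":[0.04,-0.0065,-0.002],"delta_rot":[0,0,0]},
  {"gripper":1,"linear":[0.04,-0.0065,-0.002],"delta_rot":[0,0,0]},
])

```text
clock: 6.1
position: [0.4752, 0.0525, 0.0112]
ee_rot: [0.0, 0.997, -0.08, -0.0]
contact_force: [-1.1, 0.0, -0.9]
width: 0.0175
gripper_force: 49.2
```

```bash
python3 look.py 3;  python3 rel.py 3 .4757 .0531 -.160 150
```

```text
6.1 [0.47520372 0.05250167 0.01119681] yaw -0.1605159322172122 [-1.12664727  0.0018931  -0.88002006] [0.02818908 0.04342386 0.00494155]
top residual 38.07075740099961 along, lateral(top)/height(side) mm vs expected: [ 1.50128174 -1.17810059]
  tip in mouth frame mm -8.055825605084728 -0.4714521370729635
side residual 22.77843906189927 along, lateral(top)/height(side) mm vs expected: [-0.31725311 -2.3528595 ]
  tip in mouth frame mm -9.874360456158874 0.7066484488645524
```

View pics/look3.png

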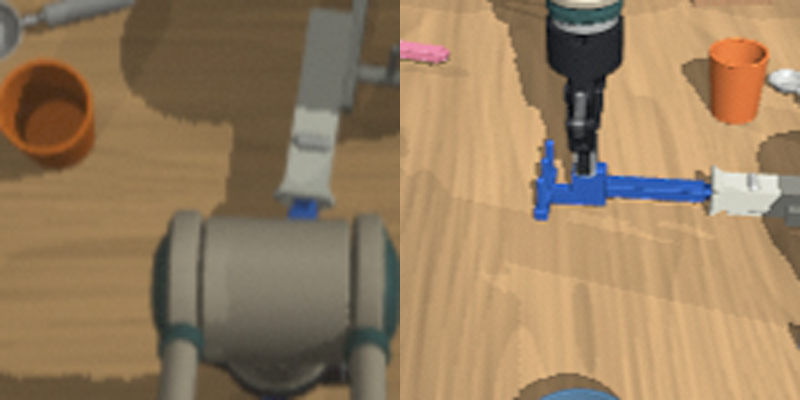

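The nose is at the lip, centred in both views (top crop (304,208), side crop (712,188)). Start the insertion in small steps.

Call:
send_rows([
  {"gripper":1,"linear":[0.003,-0.0005,0],"delta_rot":[0,0,0]},
  {"gripper":1,"linear":[0.006,-0.001,0],"delta_rot":[0,0,0]},
  {"gripper":1,"linear":[0.009,-0.0015,0],"delta_rot":[0,0,0]},
  {"gripper":1,"linear":[0.012,-0.002,0],"delta_rot":[0,0,0]},
  {"gripper":1,"linear":[0.014,-0.0023,0],"delta_rot":[0,0,0]},
  {"gripper":1,"linear":[0.014,-0.0023,0],"delta_rot":[0,0,0]},
])

```text
clock: 6.8
position: [0.4899, 0.0502, 0.0113]
ee_rot: [0.0, 0.997, -0.08, 0.0]
contact_force: [-0.3, 0.0, -1.3]
width: 0.0174
gripper_force: 49.2
```

Call:
send_rows([
  {"gripper":1,"linear":[0.003,-0.0005,0],"delta_rot":[0,0,0]},
  {"gripper":1,"linear":[0.006,-0.001,0],"delta_rot":[0,0,0]},
  {"gripper":1,"linear":[0.009,-0.0015,0],"delta_rot":[0,0,0]},
  {"gripper":1,"linear":[0.012,-0.002,0],"delta_rot":[0,0,0]},
  {"gripper":1,"linear":[0.014,-0.0023,0],"delta_rot":[0,0,0]},
  {"gripper":1,"linear":[0.014,-0.0023,0],"delta_rot":[0,0,0]},
])

```text
clock: 7.4
position: [0.5038, 0.0479, 0.0113]
ee_rot: [0.0, 0.997, -0.08, 0.0]
contact_force: [-0.2, 0.5, -1.2]
width: 0.0175
gripper_force: 49.2
```

Call:
send_rows([
  {"gripper":1,"linear":[0.003,-0.0005,0],"delta_rot":[0,0,0]},
  {"gripper":1,"linear":[0.006,-0.001,0],"delta_rot":[0,0,0]},
  {"gripper":1,"linear":[0.009,-0.0015,0],"delta_rot":[0,0,0]},
  {"gripper":1,"linear":[0.012,-0.002,0],"delta_rot":[0,0,0]},
  {"gripper":1,"linear":[0.012,-0.002,0],"delta_rot":[0,0,0]},
])

```text
clock: 7.9
position: [0.5161, 0.0459, 0.0114]
ee_rot: [0.0, 0.997, -0.08, 0.0]
contact_force: [-0.0, 0.6, -1.1]
width: 0.0177
gripper_force: 49.2
```

Call:
send_rows([
  {"gripper":1,"linear":[0.002,-0.0003,0],"delta_rot":[0,0,0]},
  {"gripper":1,"linear":[0.004,-0.0006,0],"delta_rot":[0,0,0]},
  {"gripper":1,"linear":[0.006,-0.001,0],"delta_rot":[0,0,0]},
  {"gripper":1,"linear":[0.008,-0.0013,0],"delta_rot":[0,0,0]},
  {"gripper":1,"linear":[0.01,-0.0016,0],"delta_rot":[0,0,0]},
  {"gripper":1,"linear":[0.01,-0.0016,0],"delta_rot":[0,0,0]},
])

```text
clock: 8.5
position: [0.5257, 0.0443, 0.0113]
ee_rot: [0.0, 0.997, -0.08, 0.0]
contact_force: [0.6, 1.3, -2.1]
width: 0.0175
gripper_force: 49.2
```

Run:
```python
from rig import get_state
s=get_state();print(s["position"],s["contact_force"],s["moment"])
```

```text
[0.52572547 0.04430572 0.01129765] [ 0.55699337  1.30913387 -2.0521913 ] [-0.0330156  -0.07212831  0.06272943]
```

Call:
send_rows([
  {"gripper":1,"linear":[0.002,-0.0003,0],"delta_rot":[0,0,0]},
  {"gripper":1,"linear":[0.004,-0.0006,0],"delta_rot":[0,0,0]},
  {"gripper":1,"linear":[0.006,-0.001,0],"delta_rot":[0,0,0]},
  {"gripper":1,"linear":[0.008,-0.0013,0],"delta_rot":[0,0,0]},
])

```text
clock: 8.9
position: [0.5331, 0.0431, 0.0112]
ee_rot: [0.0, 0.997, -0.08, -0.0]
contact_force: [-1.8, -0.1, -1.2]
width: 0.0176
gripper_force: 49.2
```

Call:
send_rows([
  {"gripper":1,"linear":[0.001,-0.0002,0],"delta_rot":[0,0,0]},
  {"gripper":1,"linear":[0.002,-0.0003,0],"delta_rot":[0,0,0]},
  {"gripper":1,"linear":[0.003,-0.0005,0],"delta_rot":[0,0,0]},
])

```text
clock: 9.2
position: [0.536, 0.0426, 0.0112]
ee_rot: [0.0, 0.997, -0.08, -0.0]
contact_force: [-1.1, 0.6, -2.0]
width: 0.017
gripper_force: 49.2
```

Call:
send_rows([
  {"gripper":1,"linear":[0.001,-0.0002,0],"delta_rot":[0,0,0]},
  {"gripper":1,"linear":[0.002,-0.0003,0],"delta_rot":[0,0,0]},
])

```text
clock: 9.4
position: [0.5381, 0.0423, 0.0113]
ee_rot: [0.0, 0.997, -0.08, -0.0]
contact_force: [-1.3, -0.4, 0.2]
width: 0.0175
gripper_force: 49.2
```

Call:
send_rows([
  {"gripper":1,"linear":[0.001,-0.0002,0],"delta_rot":[0,0,0]},
  {"gripper":1,"linear":[0.0015,-0.0002,0],"delta_rot":[0,0,0]},
])

```text
clock: 9.6
position: [0.5396, 0.0421, 0.0112]
ee_rot: [0.0, 0.997, -0.08, -0.0]
contact_force: [-1.6, 0.6, -1.1]
width: 0.0175
gripper_force: 49.2
```

Call:
send_rows([
  {"gripper":1,"linear":[0.001,-0.0002,0],"delta_rot":[0,0,0]},
  {"gripper":1,"linear":[0.0015,-0.0002,0],"delta_rot":[0,0,0]},
])

```text
clock: 9.8
position: [0.5411, 0.0419, 0.0112]
ee_rot: [0.0, 0.997, -0.08, -0.0]
contact_force: [-3.2, 0.5, -1.0]
width: 0.0177
gripper_force: 49.2
```

Call:
send_rows([
  {"gripper":1,"linear":[0.0005,-0.0001,0],"delta_rot":[0,0,0]},
  {"gripper":1,"linear":[0.001,-0.0002,0],"delta_rot":[0,0,0]},
])

```text
clock: 10.0
position: [0.5421, 0.0417, 0.0112]
ee_rot: [0.0, 0.997, -0.08, -0.0]
contact_force: [-3.0, 0.6, -1.5]
width: 0.0181
gripper_force: 49.2
```

Steady at about 3 N, so that is drag and not the stop. Continue.

Call:
send_rows([
  {"gripper":1,"linear":[0.001,-0.0002,0],"delta_rot":[0,0,0]},
  {"gripper":1,"linear":[0.0015,-0.0002,0],"delta_rot":[0,0,0]},
])

```text
clock: 10.2
position: [0.5437, 0.0415, 0.0113]
ee_rot: [0.0, 0.997, -0.08, -0.0]
contact_force: [-2.9, 0.4, -0.5]
width: 0.0176
gripper_force: 49.2
```

Call:
send_rows([
  {"gripper":1,"linear":[0.001,-0.0002,0],"delta_rot":[0,0,0]},
  {"gripper":1,"linear":[0.0015,-0.0002,0],"delta_rot":[0,0,0]},
])

```text
clock: 10.4
position: [0.5452, 0.0413, 0.0112]
ee_rot: [0.0, 0.997, -0.08, -0.0]
contact_force: [-3.7, 0.7, -0.5]
width: 0.0174
gripper_force: 49.2
```

Call:
send_rows([
  {"gripper":1,"linear":[0.001,-0.0002,0],"delta_rot":[0,0,0]},
  {"gripper":1,"linear":[0.0015,-0.0003,0],"delta_rot":[0,0,0]},
])

```text
clock: 10.6
position: [0.5467, 0.041, 0.0112]
ee_rot: [0.0, 0.997, -0.08, -0.0]
contact_force: [-3.8, 0.1, -1.6]
width: 0.0172
gripper_force: 49.2
```

Call:
send_rows([
  {"gripper":1,"linear":[0.001,-0.0002,0],"delta_rot":[0,0,0]},
  {"gripper":1,"linear":[0.0015,-0.0003,0],"delta_rot":[0,0,0]},
])

```text
clock: 10.8
position: [0.5482, 0.0407, 0.0112]
ee_rot: [0.0, 0.997, -0.08, -0.0]
contact_force: [-3.4, 0.0, -1.2]
width: 0.0173
gripper_force: 49.2
```

Call:
send_rows([
  {"gripper":1,"linear":[0.001,-0.0002,0],"delta_rot":[0,0,0]},
  {"gripper":1,"linear":[0.0015,-0.0002,0],"delta_rot":[0,0,0]},
])

```text
clock: 11.0
position: [0.5496, 0.0405, 0.0112]
ee_rot: [0.0, 0.997, -0.08, -0.0]
contact_force: [-4.3, 0.4, -1.6]
width: 0.0171
gripper_force: 49.2
```

Call:
send_rows([
  {"gripper":1,"linear":[0.001,-0.0002,0],"delta_rot":[0,0,0]},
  {"gripper":1,"linear":[0.0015,-0.0002,0],"delta_rot":[0,0,0]},
])

```text
clock: 11.2
position: [0.5511, 0.0402, 0.0112]
ee_rot: [0.0, 0.997, -0.08, -0.0]
contact_force: [-4.9, 1.1, -0.7]
width: 0.0172
gripper_force: 49.2
```

Call:
send_rows([
  {"gripper":1,"linear":[0.001,-0.0002,0],"delta_rot":[0,0,0]},
  {"gripper":1,"linear":[0.0015,-0.0003,0],"delta_rot":[0,0,0]},
])

```text
clock: 11.4
position: [0.5526, 0.04, 0.0112]
ee_rot: [0.0, 0.997, -0.08, -0.0]
contact_force: [-4.4, 0.8, -1.3]
width: 0.0175
gripper_force: 49.2
```

Call:
send_rows([
  {"gripper":1,"linear":[0.001,-0.0002,0],"delta_rot":[0,0,0]},
  {"gripper":1,"linear":[0.0015,-0.0002,0],"delta_rot":[0,0,0]},
])

```text
clock: 11.6
position: [0.554, 0.0398, 0.0112]
ee_rot: [0.0, 0.997, -0.08, -0.0]
contact_force: [-4.6, 1.2, -1.3]
width: 0.0175
gripper_force: 49.2
```

Call:
send_rows([
  {"gripper":1,"linear":[0.001,-0.0002,0],"delta_rot":[0,0,0]},
  {"gripper":1,"linear":[0.0015,-0.0002,0],"delta_rot":[0,0,0]},
])

```text
clock: 11.8
position: [0.5555, 0.0396, 0.0112]
ee_rot: [0.0, 0.997, -0.08, -0.0]
contact_force: [-5.1, 0.6, -1.4]
width: 0.0174
gripper_force: 49.2
```

Call:
send_rows([
  {"gripper":1,"linear":[0.001,-0.0002,0],"delta_rot":[0,0,0]},
  {"gripper":1,"linear":[0.0015,-0.0002,0],"delta_rot":[0,0,0]},
])

```text
clock: 12.0
position: [0.5569, 0.0394, 0.0112]
ee_rot: [0.0, 0.997, -0.08, -0.001]
contact_force: [-5.4, 1.7, -0.9]
width: 0.0173
gripper_force: 49.2
```

Call:
send_rows([
  {"gripper":1,"linear":[0.001,-0.0002,0],"delta_rot":[0,0,0]},
  {"gripper":1,"linear":[0.0015,-0.0003,0],"delta_rot":[0,0,0]},
])

```text
clock: 12.2
position: [0.5584, 0.0391, 0.0112]
ee_rot: [0.0, 0.997, -0.08, -0.001]
contact_force: [-4.7, 0.7, -1.9]
width: 0.0174
gripper_force: 49.2
```

Call:
send_rows([
  {"gripper":1,"linear":[0.001,-0.0002,0],"delta_rot":[0,0,0]},
  {"gripper":1,"linear":[0.0015,-0.0002,0],"delta_rot":[0,0,0]},
])

```text
clock: 12.4
position: [0.5599, 0.0389, 0.0111]
ee_rot: [0.0, 0.997, -0.08, -0.001]
contact_force: [-4.8, 0.7, -1.9]
width: 0.0175
gripper_force: 49.2
```

Call:
send_rows([
  {"gripper":1,"linear":[0.001,-0.0002,0],"delta_rot":[0,0,0]},
  {"gripper":1,"linear":[0.0015,-0.0002,0],"delta_rot":[0,0,0]},
])

```text
clock: 12.6
position: [0.5614, 0.0387, 0.0111]
ee_rot: [0.0, 0.997, -0.08, -0.001]
contact_force: [-5.2, 1.2, -1.0]
width: 0.0177
gripper_force: 49.1
```

Call:
send_rows([
  {"gripper":1,"linear":[0.001,-0.0002,0],"delta_rot":[0,0,0]},
  {"gripper":1,"linear":[0.0015,-0.0003,0],"delta_rot":[0,0,0]},
])

```text
clock: 12.8
position: [0.5629, 0.0384, 0.0111]
ee_rot: [0.0, 0.997, -0.08, -0.001]
contact_force: [-4.5, 1.4, -2.1]
width: 0.0171
gripper_force: 49.1
```

Call:
send_rows([
  {"gripper":1,"linear":[0.001,-0.0002,0],"delta_rot":[0,0,0]},
  {"gripper":1,"linear":[0.0015,-0.0002,0],"delta_rot":[0,0,0]},
])

```text
clock: 13.0
position: [0.5644, 0.0382, 0.0111]
ee_rot: [0.0, 0.997, -0.08, -0.001]
contact_force: [-4.9, 0.1, -0.9]
width: 0.0171
gripper_force: 49.1
```

Call:
send_rows([
  {"gripper":1,"linear":[0.001,-0.0002,0],"delta_rot":[0,0,0]},
  {"gripper":1,"linear":[0.0015,-0.0002,0],"delta_rot":[0,0,0]},
])

```text
clock: 13.2
position: [0.5659, 0.038, 0.0111]
ee_rot: [0.0, 0.997, -0.08, -0.001]
contact_force: [-4.2, 0.4, -1.5]
width: 0.0177
gripper_force: 49.1
```

Call:
send_rows([
  {"gripper":1,"linear":[0.001,-0.0002,0],"delta_rot":[0,0,0]},
  {"gripper":1,"linear":[0.0015,-0.0003,0],"delta_rot":[0,0,0]},
])

```text
clock: 13.4
position: [0.5674, 0.0377, 0.0111]
ee_rot: [0.0, 0.997, -0.08, -0.001]
contact_force: [-4.1, 1.4, -1.9]
width: 0.017
gripper_force: 49.1
```

Call:
send_rows([
  {"gripper":1,"linear":[0.001,-0.0002,0],"delta_rot":[0,0,0]},
  {"gripper":1,"linear":[0.0015,-0.0002,0],"delta_rot":[0,0,0]},
])

```text
clock: 13.6
position: [0.5688, 0.0375, 0.0111]
ee_rot: [0.0, 0.997, -0.08, -0.001]
contact_force: [-6.2, 0.8, -1.9]
width: 0.0174
gripper_force: 49.1
```

Call:
send_rows([
  {"gripper":1,"linear":[0.0004,0,0],"delta_rot":[0,0,0]},
  {"gripper":1,"linear":[0.0008,-0.0001,0],"delta_rot":[0,0,0]},
])

```text
clock: 13.8
position: [0.569, 0.0375, 0.011]
ee_rot: [0.0, 0.997, -0.08, -0.001]
contact_force: [-6.8, 0.7, -1.1]
width: 0.0173
gripper_force: 49.2
```

Call:
send_rows([
  {"gripper":1,"linear":[0.0005,-0.0001,0],"delta_rot":[0,0,0]},
  {"gripper":1,"linear":[0.0005,-0.0001,0],"delta_rot":[0,0,0]},
])

```text
clock: 14.0
position: [0.5692, 0.0375, 0.0109]
ee_rot: [0.0, 0.997, -0.08, -0.002]
contact_force: [-6.4, 1.9, -1.4]
width: 0.0174
gripper_force: 49.3
```

Call:
send_rows([
  {"gripper":1,"linear":[0.0005,-0.0001,0],"delta_rot":[0,0,0]},
  {"gripper":1,"linear":[0.0008,-0.0001,0],"delta_rot":[0,0,0]},
  {"gripper":1,"linear":[0.0008,-0.0001,0],"delta_rot":[0,0,0]},
])

```text
clock: 14.3
position: [0.5693, 0.0374, 0.0109]
ee_rot: [0.0, 0.997, -0.08, -0.002]
contact_force: [-8.6, 1.5, -1.7]
width: 0.0176
gripper_force: 49.3
```

Run:
```python
from rig import get_state
s=get_state();print(s["position"],s["contact_force"],s["moment"])
```

```text
[0.5693162  0.03741097 0.01088625] [-8.57092046  1.51164555 -1.66906367] [ 0.14576131  1.25874992 -0.00353653]
```

Call:
send_rows([
  {"gripper":1,"linear":[0.0005,-0.0001,0],"delta_rot":[0,0,0]},
  {"gripper":1,"linear":[0.0008,-0.0001,0],"delta_rot":[0,0,0]},
  {"gripper":1,"linear":[0.0008,-0.0001,0],"delta_rot":[0,0,0]},
])

```text
clock: 14.6
position: [0.5695, 0.0374, 0.0108]
ee_rot: [0.0, 0.997, -0.08, -0.003]
contact_force: [-8.2, 1.8, 0.3]
width: 0.0173
gripper_force: 49.4
```

Call:
send_rows([
  {"gripper":1,"linear":[0.0005,-0.0001,0],"delta_rot":[0,0,0]},
  {"gripper":1,"linear":[0.001,-0.0002,0],"delta_rot":[0,0,0]},
])

```text
clock: 14.8
position: [0.5697, 0.0373, 0.0107]
ee_rot: [-0.0, 0.997, -0.08, -0.003]
contact_force: [-9.2, 1.3, 1.6]
width: 0.0178
gripper_force: 49.5
```

Call:
send_rows([
  {"gripper":1,"linear":[0,0,0],"delta_rot":[0,0,0]},
])

```text
clock: 14.9
position: [0.5697, 0.0373, 0.0107]
ee_rot: [-0.0, 0.997, -0.08, -0.003]
contact_force: [-9.6, 0.9, 2.0]
width: 0.0176
gripper_force: 49.5
```

Call:
send_rows([
  {"gripper":1,"linear":[0,0,0],"delta_rot":[0,0,0]},
])

```text
clock: 15.0
position: [0.5698, 0.0374, 0.0108]
ee_rot: [-0.0, 0.997, -0.08, -0.003]
contact_force: [-9.3, 1.1, 1.7]
width: 0.0172
gripper_force: 49.5
```

Call:
send_rows([
  {"gripper":1,"linear":[0.0005,-0.0001,0],"delta_rot":[0,0,0]},
  {"gripper":1,"linear":[0.0012,-0.0002,0],"delta_rot":[0,0,0]},
  {"gripper":1,"linear":[0.0012,-0.0002,0],"delta_rot":[0,0,0]},
])

```text
clock: 15.3
position: [0.5699, 0.0373, 0.0107]
ee_rot: [-0.0, 0.997, -0.08, -0.004]
contact_force: [-11.0, 1.2, 3.1]
width: 0.0172
gripper_force: 49.7
```

Call:
send_rows([
  {"gripper":1,"linear":[0,0,0],"delta_rot":[0,0,0]},
  {"gripper":1,"linear":[0,0,0],"delta_rot":[0,0,0]},
])

```text
clock: 15.5
position: [0.5699, 0.0373, 0.0107]
ee_rot: [-0.0, 0.997, -0.08, -0.004]
contact_force: [-10.8, 1.5, 2.0]
width: 0.0175
gripper_force: 49.7
```

The force has risen firmly to about 11 N against about 4.7 N of drag, and the tool hardly advances, so the nose is seated on the stop at roughly 6 N. Release and lift away.

Call:
send_rows([
  {"gripper":-0.4,"linear":[0,0,0],"delta_rot":[0,0,0]},
  {"gripper":-0.4,"linear":[0,0,0],"delta_rot":[0,0,0]},
  {"gripper":-0.4,"linear":[0,0,0],"delta_rot":[0,0,0]},
  {"gripper":-0.4,"linear":[0,0,0],"delta_rot":[0,0,0]},
  {"gripper":-0.4,"linear":[0,0,0],"delta_rot":[0,0,0]},
  {"gripper":-0.4,"linear":[0,0,0],"delta_rot":[0,0,0]},
])

```text
clock: 16.1
position: [0.5749, 0.0366, 0.0114]
ee_rot: [0.0, 0.997, -0.08, 0.0]
contact_force: [0.5, 0.2, 0.3]
width: 0.0596
gripper_force: 0.0
```

Call:
send_rows([
  {"gripper":-0.4,"linear":[-0.002,0,0.02],"delta_rot":[0,0,0]},
  {"gripper":-0.4,"linear":[-0.002,0,0.05],"delta_rot":[0,0,0]},
  {"gripper":-0.4,"linear":[-0.002,0,0.08],"delta_rot":[0,0,0]},
  {"gripper":-0.4,"linear":[-0.002,0,0.11],"delta_rot":[0,0,0]},
  {"gripper":-0.4,"linear":[-0.05,0,0.14],"delta_rot":[0,0,0]},
  {"gripper":-0.4,"linear":[-0.1,0,0.14],"delta_rot":[0,0,0]},
  {"gripper":-0.4,"linear":[-0.1,0,0.14],"delta_rot":[0,0,0]},
  {"gripper":-0.4,"linear":[-0.1,0,0.14],"delta_rot":[0,0,0]},
])

```text
clock: 16.9
position: [0.4733, 0.0368, 0.1519]
ee_rot: [0.0, 0.997, -0.08, 0.001]
contact_force: [1.0, -0.1, 0.4]
width: 0.0594
gripper_force: 0.0
```

```bash
python3 look.py 4
```

```text
16.9 [0.47329975 0.03677303 0.15185893] yaw -0.16018093820211246 [ 0.98455043 -0.08361364  0.42155082] [-0.02398113 -0.00040685 -0.01206759]
```

View pics/look4.png

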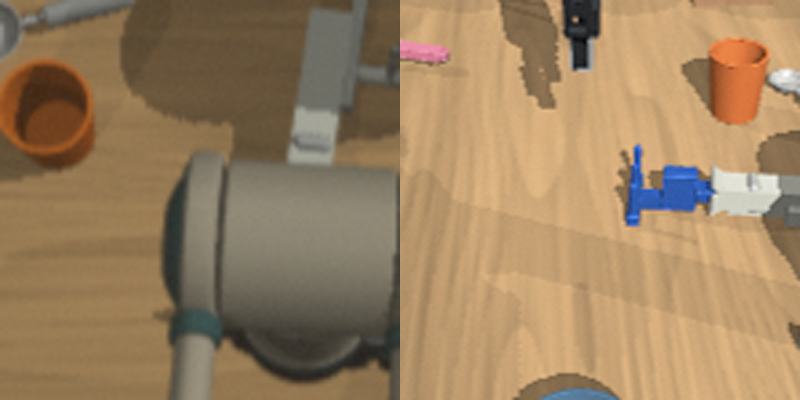

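The arm sits in the sleeve, level and straight, with its block at side crop (683,188) and its tongue inside the lip at (712,190). The gripper is clear and the cup has not moved.

```bash
python3 -c "
from rig import sign_off; print(sign_off())"
```

```text
the job is handed in; nothing more can be done
None
```

The blue arm is in the sleeve and handed in: I pushed it against the stop with an estimated 6 N (about 11 N total, less drag), about 87 mm deep, then let go and moved the gripper clear at 17 s; no verdict came back.

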